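# Lock the fitting and hold the leak-test dial

## Robot

A 6-joint arm with a two-finger parallel gripper is mounted at the origin on a cart in front of the work surface, level with it; the furniture and walls round the work are solid. World frame = base frame: x ahead of the robot, y to its left, z up, the work surface at z = 0. Lengths are in m, angles in rad, forces in N, time in s.
With the tool pointing down it reaches from about 0.325 to 0.85 m from the base axis. Payload 15.5 kg.
Tool frame: the origin (TCP) lies on the centre line of the jaws, within the pads' length; the fingertips stand tip_reach ahead of it and the grasp point (between the pads) lies 11 mm behind it (tip_reach is the distance from the TCP to the fingertips, in m); z points along the fingers, y is the line along which they close (so a half turn about z gives the same grasp; the last joint's range is limited). The gripper opens to 91 mm and grips with 3 to 60 N. Pads are 32 mm wide; open, the fingers measure 118 mm over their backs; the gripper's body (76 mm by 178 mm) begins 60 mm behind the grasp point.
Start: joints at [1.202, 0.494, 1.345, -0, 1.302, -0.096], TCP at [0.168, 0.602, 0.222] pointing down, gripper open.
Joint ranges: [-2.91, 2.91], [-0.82, 2.16], [0.22, 2.67], [-1.22, 4.37], [0.12, 2.79], [-3.08, 3.08]. Speed limits (rad/s): [1.89, 1.89, 2.57, 3.01, 3.01, 3.01].

## Interface

Orientations are given as a rotation vector (axis times angle).
In Python, from plant import observe, read_camera, camera_params, close_job, tip_reach gives the robot as it stands.
- The arm moves only by the tool servo_tool, never from a script. Its argument "motion" is a list that holds one entry, the list of rows, each a list of 6 numbers: the shift along the tool's x, y, z in m, then the turn, a rotation vector about the tool's x, y, z in rad. A call has 1 to 12 rows; each row shifts and turns the commanded pose from where the row before left it, along the tool's axes as they then stand; what a row does not reach is not made up. A row lasts 1/8 s, in which the tool goes at most 62.5 mm and 10.7 degrees, less where a joint would pass 70% of its speed; a pose out of reach is approached as far as the arm can. A call with a gripper value outside its range is refused whole. "jaw" is the opening in per cent of the stroke, from 0 (shut) to 100 (fully open), set as the call begins (left out, the last holds). The fingers move at their own pace and stop on an object; the grip force is fixed at half the most. Time passes only in rows, so rows that do not move let the fingers close. It gives the time, the measured TCP pose, the force, the opening and the grip force at its end, in the units of the state.
- observe(): the state, without advancing time (a new reading comes with each control period).
- read_camera(name): name is "side" or "top"; returns (picture, depth): 480x640x3 uint8, red, green, blue; 480x640 float32, m along the optical axis (not along the pixel's ray), 0 where there is no reading.
- camera_params(name): a dict with "camera_matrix" (3x3 intrinsics, pixels), "distortion" ([k1, k2, p1, p2, k3] as OpenCV has them; the pictures are not rectified), "origin" and "rotation" of the camera in the world. Camera axes: x right, y down, z forward; pixel columns grow to the right and rows downward; lengths in m; the calibration is good to about 2 mm. A picture is of the moment at which its call begins. camera_params takes no time and is no camera call.
- close_job(): hands the job in; it is judged then, once.
The state is a dict: "time": time; "joints": joint angles; "qd": joint speeds; "joint_efforts": joint torques, N m; "tcp_pos": TCP position; "ee_rot": TCP orientation; "contact_force": force on the tool from outside, world axes, zero at the start; "moment": the same for the moment, N m; "finger_gap": opening from 0.0 (shut) to 1.0 (fully open); "grasp_force": force on a finger pad.
Only numpy, scipy, OpenCV 4.12 (cv2) and the standard library are available. Lean on these libraries where they do the work, as an engineer would, in place of code of your own. Each camera call takes 0.05 s, during which the arm holds its last target. There are 200 camera calls.

## Task

Leak-test the brass nipple: first lock it by turning the black knob of the blue clamp clockwise until it clicks over and points at its green mark. Then turn the orange spring-return dial of the grey tester clockwise past its two white marks to the green one, no farther, and keep holding it there: the job finishes with the robot still holding the dial on green, the clamp still locked and the other things on the bench left where they are.

Things in the scene. Friction and masses are not known exactly. Their poses are not given: they have to be found in the camera images.
- clamp_fixture: clamp bolted to the bench: plate 110 x 180 x 12 mm (own x, y, z) with a blue pedestal 96 x 90 mm, top 54 mm above the bench, carrying the black knob at own (0, -40 mm), and a steel socket at own (0, +62 mm) in which a brass nipple stands, its top about 110 mm above the bench. Origin: centre of the underside, on the bench; z up. A white dot on the pedestal marks unlocked (own +x of the knob).
- lock_mark (a point): green dot on the blue pedestal, 40 mm from the knob's axis and 1.1 rad clockwise from the white dot: locked
- knob_grip (a point): the clamp knob's black grip, bar 56 mm long (own x), 14 wide (own y), 34 tall, on a round black skirt 62 mm across and 6 mm high; turns about the vertical. Origin on the axis at the skirt's foot; the bar spans 6 to 40 mm above it. Own x points along the bar to its pointer end, with a white line on top; own z up. The origin is 55 mm above the bench.
- clamp_knob (a joint): angle of the clamp knob, rad, grows clockwise seen from above: 0 at the white dot, 1.1 at the green dot, stop at 1.16. Starts near 0. A click spring (up to 0.13 N m, plus 0.03 N m friction) resists up to about 0.55 rad; let go before that, it slips back; beyond, it snaps on to about 1.1 and stays.
- leak_tester: tester bolted to the bench: grey housing 120 x 180 mm (own x, y), top 50 mm above the bench, with the orange dial at own (0, -40 mm) and a round gauge (64 mm across, face 11 mm above the top) at own (0, +52 mm); a short brass pipe at the back. Origin: centre of the underside, on the bench; z up. Dots round the dial: red (rest, own +x of the dial), then clockwise two white and one green.
- green_mark (a point): green dot of the dial, 36 mm from its axis: the third click, 1.2 rad clockwise from the red dot
- dial_grip (a point): the test dial's orange grip, bar 56 mm long (own x), 14 wide (own y), 34 tall, on a round black skirt 62 mm across and 6 mm high; turns about the vertical. Origin on the axis at the skirt's foot; the bar spans 6 to 40 mm above it. Own x points along the bar to its pointer end, with a white line on top; own z up. The origin is 51 mm above the bench.
- test_dial (a joint): angle of the test dial, rad, grows clockwise seen from above: 0 at the red dot (start), clicks at 0.4, 0.8 (white dots) and 1.2 (green dot), stop at 1.55. A spring turns it back to 0 when let go: about 0.06 N m at 0 and 0.12 N m at 1.2, with clicks of 0.05 N m on top; it never stays turned by itself.
- spray_can: bystander: spray can, 60 mm across, 178 mm tall; origin under its centre
- fixing_carton: bystander: small blue and white carton, 75 x 132 x 66 mm; origin under its centre
- glue: bystander: small white bottle, 25 mm across, 80 mm tall; origin under its centre
- driver: bystander: red screwdriver lying on the bench, 200 mm long, 26 mm thick; origin under its middle, handle to own -x
- marker: bystander: yellow highlighter pen lying on the bench, 135 mm long, 20 mm thick; origin under its middle

How it is judged:
On the way, in this order (a step that is already met when the one before it is completed fails the run):
1. the clamp knob is turned past its click to the green mark (value of joint clamp_knob above 0.97 rad), for 0.2 s.
2. then the robot holds the dial on its green mark (value of joint test_dial between 1.07 and 1.33 rad and contact force between the fingers and test_dial above 1 N), for 0.4 s.
At the end, for the whole second after the job is handed in: the test dial is between 1.07 and 1.33 rad (green mark, 1.2) with the robot's fingers pressing on it with more than 1 N, and the clamp knob is beyond 0.97 rad (green mark, 1.1) (all of step 2 and value of joint clamp_knob above 0.97 rad); the arm keeps its last pose, push and grip.
It fails at once if the dial is turned (beyond 0.25 rad) before the clamp is locked (value of joint test_dial above 0.25 rad and value of joint clamp_knob below 0.9 rad).
It fails at once if the dial is turned well past its green mark (beyond 1.42 rad) (value of joint test_dial above 1.42 rad).
It fails at once if a bystander is shifted by more than 30 mm (distance of any of spray_can, fixing_carton, glue, driver, marker from where it was at the start of the episode above 0.03 m).
It also fails if it takes over 43 s, if anything falls off the work surface, if the arm or the gripper's body presses on something with over 40 N, if the wrist force passes 120 N, or if a joint passes its speed limit or range.

## Working session

There is one attempt and no reset: what is moved stays moved. The work goes in short steps, Python scripts to look and compute and a tool call to move; the robot and the scene stay as the last step left them, time stands still between calls to the robot, and variables do not carry over. Pictures are saved under pics/ and viewed, at most 10 in all, crops included, and the job is handed in when it is done.

Besides the shell and the picture viewer there is one more tool, called in YAML: its name, and indented under it one key for each argument. servo_tool: Moves the arm, as the interface text tells. Its arguments: {"type":"object","properties":{"motion":{"type":"array","items":{"type":"array","items":{"type":"array","items":{"type":"number"}}}},"jaw":{"type":"number"}},"required":["motion"]}

```bash
mkdir -p pics
cat > h.py <<'E'
import numpy as np,cv2
from plant import *
def snap(n,f):
    p,d=read_camera(n); cv2.imwrite(f'pics/{f}.png',p[:,:,::-1]); np.save(f'pics/{f}_d.npy',d); return p,d
def ray(n,uv,z):
    c=camera_params(n); K=np.array(c['camera_matrix'],float); D=np.array(c['distortion'],float)
    u=cv2.undistortPoints(np.array(uv,float).reshape(-1,1,2),K,D).reshape(-1,2)
    R=np.array(c['rotation'],float)
    if R.shape!=(3,3): R=cv2.Rodrigues(R)[0]
    o=np.array(c['origin'],float)
    r=np.c_[u,np.ones(len(u))]@R.T
    return o+r*((z-o[2])/r[:,2])[:,None]
E
python3 - <<'E'
from h import *
snap('top','t0');snap('side','s0')
print(observe(),tip_reach)
for n in('top','side'):print(camera_params(n))
E
```

```text
{'time': 0.1, 'joints': array([ 1.20250061e+00,  4.94105500e-01,  1.34605869e+00, -3.91921894e-05,
        1.30251776e+00, -9.54974136e-02]), 'qd': array([ 4.28468945e-04, -9.67652274e-04, -2.20190919e-03,  7.01639956e-05,
       -7.44993327e-04,  1.89314704e-04]), 'joint_efforts': array([ 3.18320999e-03, -8.80240846e+01, -3.82545304e+01,  7.08302599e-02,
        4.83727874e-02, -1.04862861e-04]), 'tcp_pos': array([0.16827871, 0.60157134, 0.22141111]), 'ee_rot': array([-4.27137780e-01, -3.11220388e+00,  1.67879286e-03]), 'contact_force': array([-0.14414355,  0.21143808, -0.756805  ]), 'moment': array([-0.0289493 ,  0.04228356, -0.03439751]), 'grasp_force': 0.0, 'finger_gap': 1.0003011989351676} 0.008
{'camera_matrix': array([[438.55902799,   0.        , 316.42847756],
       [  0.        , 438.55902799, 237.76188494],
       [  0.        ,   0.        ,   1.        ]]), 'distortion': array([0.01774683, 0.        , 0.        , 0.        , 0.        ]), 'origin': array([0.37985463, 0.15865557, 1.22620241]), 'rotation': array([-2.13126376,  2.14044218, -0.13556617])}
{'camera_matrix': array([[507.25301406,   0.        , 312.39929962],
       [  0.        , 507.25301406, 244.68401563],
       [  0.        ,   0.        ,   1.        ]]), 'distortion': array([-0.12255372,  0.        ,  0.        ,  0.        ,  0.        ]), 'origin': array([ 0.13072968, -0.65541146,  0.49461838]), 'rotation': array([-1.95500157,  0.44179397, -0.32310946])}
```

View pics/t0.png

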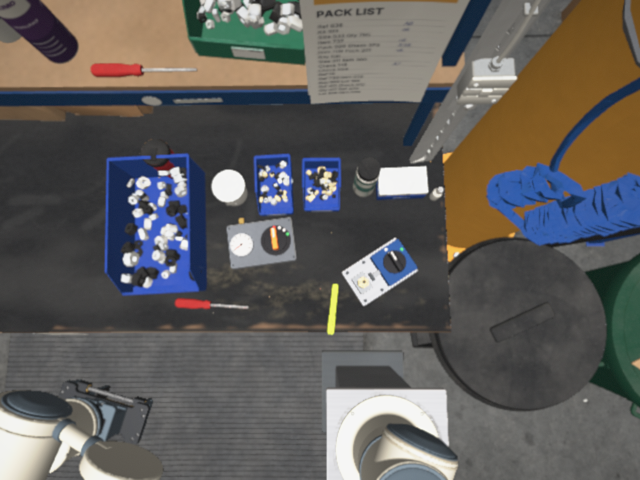

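View pics/s0.png

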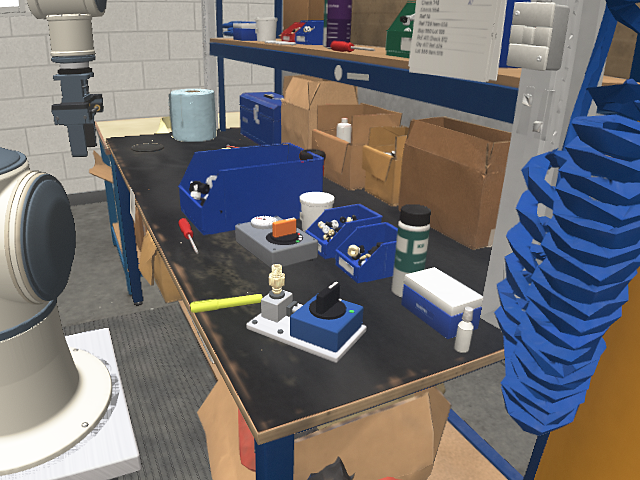

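The top view shows the tester dial (orange) at about (275,237) and the clamp knob at about (394,258). The side view shows nothing standing right next to either knob. I'll zoom in on both.

Run:
```python
from h import *
p=cv2.imread('pics/t0.png'); c=p[205:310,220:425]
cv2.imwrite('pics/c0.png',cv2.resize(c,None,fx=3.9,fy=3.9,interpolation=cv2.INTER_CUBIC))
hsv=cv2.cvtColor(p,cv2.COLOR_BGR2HSV)
def blobs(name,lo,hi,box,z):
    m=cv2.inRange(hsv,lo,hi); k=np.zeros_like(m); x0,y0,x1,y1=box; k[y0:y1,x0:x1]=m[y0:y1,x0:x1]
    n,l,s,ce=cv2.connectedComponentsWithStats(k)
    for i in range(1,n):
        if s[i,4]>1: print(name,s[i,4],ce[i].round(1),ray('top',ce[i],z)[0].round(4))
T=(225,210,300,275);C=(340,232,420,310)
blobs('orange',(5,150,100),(18,255,255),T,.091)
blobs('red',(0,120,80),(4,255,255),T,.05)
blobs('greenT',(50,80,60),(90,255,255),T,.05)
blobs('whiteT',(0,0,200),(180,50,255),T,.05)
blobs('greenC',(40,80,60),(90,255,255),C,.054)
blobs('whiteC',(0,0,170),(180,60,255),C,.054)
blobs('blueC',(100,120,60),(125,255,255),C,.054)
blobs('black',(0,0,0),(180,255,50),C,.06)
blobs('black',(0,0,0),(180,255,50),T,.06)
```

```text
orange 70 [274.3 239.6] [0.5436 0.2916 0.091 ]
red 5 [274.  226.4] [0.5859 0.2977 0.05  ]
greenT 14 [286.7 233.5] [0.5661 0.2629 0.05  ]
whiteT 8 [278.9 227.1] [0.5838 0.2844 0.05  ]
whiteT 13 [272.6 231.5] [0.5717 0.3014 0.05  ]
whiteT 5 [283.6 229.2] [0.578  0.2715 0.05  ]
whiteT 416 [241.  244.1] [0.5376 0.387  0.05  ]
greenC 9 [401.1 248.7] [ 0.5224 -0.0449  0.054 ]
whiteC 1404 [368.7 278.3] [0.4436 0.0433 0.054 ]
whiteC 22 [393.4 255.4] [ 0.5045 -0.0237  0.054 ]
blueC 701 [393.4 262.9] [ 0.4843 -0.0232  0.054 ]
black 3 [366.3 234.7] [0.56   0.0479 0.06  ]
black 3 [385.3 240. ] [ 0.5453 -0.0026  0.06  ]
black 11 [378.2 245.1] [0.5316 0.0168 0.06  ]
black 42 [393.3 262.2] [ 0.4855 -0.022   0.06  ]
```

View pics/c0.png

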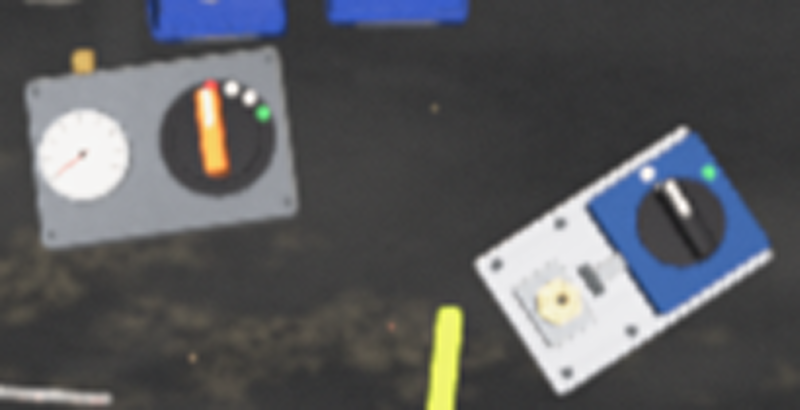

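The crop shows both fixtures clearly. The dial skirt is centred at about (218,137) in the crop and the clamp skirt at about (681,222), and every dot is visible. Next I fit the axes from corners and dots.

Run:
```python
from h import *
cp=lambda a:np.array(a,float)/3.9+[220-.37,205-.37]
def fit(L,W):  # planar rigid fit local->world
    L=np.array(L);W=np.array(W)[:,:2];l=L.mean(0);w=W.mean(0)
    a=L-l;b=W-w;t=np.arctan2((a[:,0]*b[:,1]-a[:,1]*b[:,0]).sum(),(a*b).sum())
    R=np.array([[np.cos(t),-np.sin(t)],[np.sin(t),np.cos(t)]]);o=w-R@l
    print('  res mm',(1000*(L@R.T+o-W)).round(1).tolist());return t,R,o
def dot(c,r,a):return [c[0]+r*np.cos(a),c[1]-r*np.sin(a)]
r=lambda a,z:ray('top',cp(a),z)
# tester: own +y points left (gauge), +x up
W=np.vstack([r([(25,83),(275,48),(298,212),(45,247)],.05),r([(263,114),(249,98),(231,89)],.0505),r([(218,137)],.056),r([(83,155)],.061)])
L=[(.06,.09),(.06,-.09),(-.06,-.09),(-.06,.09)]+[dot((0,-.04),.036,a) for a in(1.2,.8,.4)]+[(0,-.04),(0,.052)]
t,R,o=fit(L,W);print('tester yaw',t,'dial',o+R@[0,-.04])
W=np.vstack([r([(473,263),(687,126),(774,252),(560,395)],.012),r([(588,205),(660,313)],.054),r([(647,174),(709,173)],.0545),r([(681,222)],.06)])
L=[(.055,.09),(.055,-.09),(-.055,-.09),(-.055,.09),(.048,.005),(-.048,.005)]+[dot((0,-.04),.04,a) for a in(0,1.1)]+[(0,-.04)]
t,R,o=fit(L,W);print('clamp yaw',t,'knob',o+R@[0,-.04])
b=r([(670,185),(705,255)],.095);d=b[0]-b[1];print('knob bar',b.mean(0),np.arctan2(d[1],d[0]))
b=r([(206,90),(218,172)],.091);d=b[0]-b[1];print('dial bar',b.mean(0),np.arctan2(d[1],d[0]))
c=observe();print(cv2.Rodrigues(c['ee_rot'])[0].round(3))
print('carton/bottle', ray('top',[(378,168),(428,195),(437,195)],.066))
```

```text
res mm [[1.5, 1.4], [2.3, -1.7], [-1.1, -1.5], [-2.4, 2.0], [0.4, 0.1], [-0.1, -0.5], [-0.2, -0.3], [-0.3, 0.9], [-0.2, -0.4]]
tester yaw 0.13741289092745104 dial [0.54786447 0.29342717]
  res mm [[0.4, -0.9], [0.2, 1.4], [-2.1, 0.6], [0.3, -0.5], [3.8, 1.5], [-3.2, -3.0], [0.1, 0.2], [0.5, 0.8], [0.1, 0.0]]
clamp yaw 0.5695870109492408 knob [ 0.48743988 -0.02460887]
knob bar [ 0.48546845 -0.02341288  0.095     ] 0.435875860138176
dial bar [0.54733503 0.29258451 0.091     ] 0.15504601649254518
[[-0.963  0.269 -0.   ]
 [ 0.269  0.963 -0.001]
 [ 0.    -0.001 -1.   ]]
carton/bottle [[ 0.74296756  0.01319025  0.066     ]
 [ 0.66629169 -0.1193976   0.066     ]
 [ 0.6660798  -0.14346524  0.066     ]]
```

servo_tool:
  motion:
    - [[-0.0238, -0.0259, 0, 0, 0, 0], [-0.0238, -0.0259, 0, 0, 0, 0], [-0.0238, -0.0259, 0, 0, 0, 0], [-0.0238, -0.0259, 0, 0, 0, 0], [-0.0238, -0.0259, 0, 0, 0, 0], [-0.0238, -0.0259, 0, 0, 0, 0], [-0.0238, -0.0259, 0, 0, 0, 0], [-0.0238, -0.0259, 0, 0, 0, 0], [-0.0238, -0.0259, 0, 0, 0, 0], [-0.0238, -0.0259, 0, 0, 0, 0], [-0.0238, -0.0259, 0, 0, 0, 0], [-0.0238, -0.0259, 0, 0, 0, 0]]
  jaw: 55

```text
time: 1.6
tcp_pos: [0.36, 0.2245, 0.2218]
ee_rot: [-0.427, -3.112, 0.0]
contact_force: [1.0, 0.4, 0.4]
finger_gap: 0.551
grasp_force: 0.0
```

servo_tool:
  motion:
    - [[-0.0238, -0.0259, 0, 0, 0, 0], [-0.0238, -0.0259, 0, 0, 0, 0], [-0.0238, -0.0259, 0, 0, 0, 0], [-0.0238, -0.0259, 0, 0, 0, 0], [-0.0238, -0.0259, 0, 0, 0, 0], [-0.0238, -0.0259, 0, 0, 0, 0], [-0.0238, -0.0259, 0, 0, 0, 0], [-0.0238, -0.0259, 0, 0, 0, 0], [0, 0, 0, 0, 0, 0]]

```text
time: 2.72
tcp_pos: [0.488, -0.027, 0.2216]
ee_rot: [0.431, 3.112, -0.0]
contact_force: [-0.4, 0.6, -0.6]
finger_gap: 0.548
grasp_force: 0.0
```

servo_tool:
  motion:
    - [[0, 0, 0, 0, 0, -0.13], [0, 0, 0, 0, 0, -0.13], [0, 0, 0, 0, 0, -0.13], [0, 0, 0, 0, 0, -0.13], [0, 0, 0, 0, 0, -0.13], [0, 0, 0, 0, 0, -0.12], [0, 0, 0.01, 0, 0, 0], [0, 0, 0.02, 0, 0, 0], [0, 0, 0.02, 0, 0, 0], [0, 0, 0.01, 0, 0, 0], [0, 0, 0, 0, 0, 0]]

```text
time: 4.1
tcp_pos: [0.4867, -0.025, 0.1613]
ee_rot: [0.771, -3.044, -0.001]
contact_force: [-0.1, -0.2, 0.2]
finger_gap: 0.552
grasp_force: 0.0
```

```bash
cat > st.py <<'E'
from h import *
import sys
s=observe();R=cv2.Rodrigues(s['ee_rot'])[0]
print(s['time'],s['tcp_pos'].round(4),'xang',np.arctan2(R[1,0],R[0,0])%(2*np.pi),'z',R[:,2].round(3),'gap',s['finger_gap'],s['grasp_force'],'F',s['contact_force'].round(1),'M',s['moment'].round(2),'q',s['joints'].round(2))
if len(sys.argv)>4: 
    g=np.array([float(v) for v in sys.argv[1:4]]); print('tool shift to goal',(R.T@(g-s['tcp_pos'])).round(4),'turn',(np.arctan2(R[1,0],R[0,0])%(2*np.pi))-float(sys.argv[4]))
E
python3 st.py 0.487 -0.0245 0.074 3.64
python3 - <<'E'
from h import *
p,d=snap('side','s1')
cv2.imwrite('pics/s1c.png',cv2.resize(p[180:380,180:400,::-1],None,fx=2.7,fy=2.7))
E
```

```text
4.1 [ 0.4867 -0.025   0.1613] xang 3.637619196004932 z [-0.002  0.    -1.   ] gap 0.5517606154756846 0.0 F [-0.1 -0.2  0.2] M [0.03 0.02 0.04] q [-0.17  0.38  1.75  0.    1.01 -2.24]
tool shift to goal [-0.0006  0.0002  0.0873] turn -0.002380803995067904
```

View pics/s1c.png

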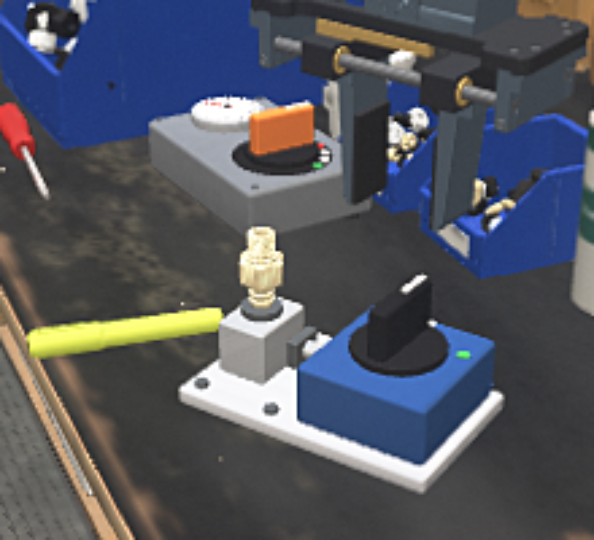

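The jaws are open directly over the black knob, with the pads facing its sides and clear of the nipple. I'll go down and close.

servo_tool:
  motion:
    - [[0, 0, 0.01, 0, 0, 0], [0, 0, 0.018, 0, 0, 0], [0, 0, 0.018, 0, 0, 0], [0, 0, 0.018, 0, 0, 0], [0, 0, 0.013, 0, 0, 0], [0, 0, 0.008, 0, 0, 0], [0, 0, 0.002, 0, 0, 0], [0, 0, 0, 0, 0, 0]]

```text
time: 5.15
tcp_pos: [0.4874, -0.0252, 0.0751]
ee_rot: [-0.773, 3.045, -0.0]
contact_force: [0.6, -0.4, -0.7]
finger_gap: 0.549
grasp_force: 0.0
```

servo_tool:
  motion:
    - [[0, 0, 0, 0, 0, 0], [0, 0, 0, 0, 0, 0], [0, 0, 0, 0, 0, 0], [0, 0, 0, 0, 0, 0], [0, 0, 0, 0, 0, 0], [0, 0, 0, 0, 0, 0], [0, 0, 0, 0, 0, 0], [0, 0, 0, 0, 0, 0]]
  jaw: 0

```text
time: 6.15
tcp_pos: [0.4864, -0.0234, 0.075]
ee_rot: [0.772, -3.045, -0.004]
contact_force: [-2.7, 21.5, 8.0]
finger_gap: 0.149
grasp_force: 30.0
```

```bash
python3 st.py 0.487 -0.0245 0.074 3.64
```

```text
6.15 [ 0.4864 -0.0234  0.075 ] xang 3.638180735559842 z [-0.001  0.003 -1.   ] gap 0.14897731045606075 29.99377280473709 F [-2.7 21.5  8. ] M [ 3.88  0.45 -0.02] q [-0.17  0.52  1.84  0.    0.79 -2.24]
tool shift to goal [-0.     -0.0012  0.001 ] turn -0.0018192644401580083
```

servo_tool:
  motion:
    - [[0, 0.0015, 0, 0, 0, 0], [0, 0, 0, 0, 0, 0], [0, 0, 0, 0, 0, 0]]

```text
time: 6.52
tcp_pos: [0.4863, -0.0233, 0.075]
ee_rot: [0.773, -3.045, -0.001]
contact_force: [-0.5, 8.9, 4.3]
finger_gap: 0.157
grasp_force: 30.0
```

servo_tool:
  motion:
    - [[0, 0, 0, 0, 0, 0.06], [0, 0, 0, 0, 0, 0.06], [0, 0, 0, 0, 0, 0.06], [0, 0, 0, 0, 0, 0.06], [0, 0, 0, 0, 0, 0.06], [0, 0, 0, 0, 0, 0]]

```text
time: 7.28
tcp_pos: [0.4864, -0.0233, 0.075]
ee_rot: [0.307, -3.126, -0.001]
contact_force: [-0.5, 8.2, 4.4]
finger_gap: 0.153
grasp_force: 30.0
```

```bash
python3 st.py 0.487 -0.0245 0.074 3.64
```

```text
7.275 [ 0.4864 -0.0233  0.075 ] xang 3.337603542464201 z [-0.     0.001 -1.   ] gap 0.15250356063146536 29.989630579948425 F [-0.5  8.2  4.4] M [1.56 0.13 0.04] q [-0.17  0.52  1.84  0.    0.78 -1.94]
tool shift to goal [-0.0004 -0.0013  0.001 ] turn -0.3023964575357989
```

servo_tool:
  motion:
    - [[0, 0, 0, 0, 0, 0.08], [0, 0, 0, 0, 0, 0.08], [0, 0, 0, 0, 0, 0.08], [0, 0, 0, 0, 0, 0.08], [0, 0, 0, 0, 0, 0.08], [0, 0, 0, 0, 0, 0.08], [0, 0, 0, 0, 0, 0.08], [0, 0, 0, 0, 0, 0.08], [0, 0, 0, 0, 0, 0.07], [0, 0, 0, 0, 0, 0.02], [0, 0, 0, 0, 0, 0], [0, 0, 0, 0, 0, 0]]

```text
time: 8.78
tcp_pos: [0.4864, -0.0236, 0.075]
ee_rot: [-0.827, -3.03, -0.001]
contact_force: [-0.9, 5.3, 3.6]
finger_gap: 0.15
grasp_force: 30.0
```

servo_tool:
  motion:
    - [[0, 0, 0, 0, 0, 0], [0, 0, 0, 0, 0, 0], [0, 0, 0, 0, 0, 0], [0, 0, 0, 0, 0, 0], [0, 0, 0, 0, 0, 0]]
  jaw: 55

```text
time: 9.4
tcp_pos: [0.4865, -0.0239, 0.0749]
ee_rot: [0.827, 3.031, -0.0]
contact_force: [0.3, -0.8, -1.1]
finger_gap: 0.551
grasp_force: 0.0
```

servo_tool:
  motion:
    - [[0, 0, -0.01, 0, 0, 0], [0, 0, -0.02, 0, 0, 0], [0, 0, -0.025, 0, 0, 0], [0, 0, -0.025, 0, 0, 0], [0, 0, -0.015, 0, 0, 0], [0, 0, 0, 0, 0, 0]]

```text
time: 10.15
tcp_pos: [0.4871, -0.024, 0.1713]
ee_rot: [0.826, 3.028, 0.0]
contact_force: [-0.3, 0.2, -0.6]
finger_gap: 0.554
grasp_force: 0.0
```

```bash
python3 st.py 0.5475 0.293 0.16 3.279
python3 - <<'E'
from h import *
p,d=snap('side','s2')
cv2.imwrite('pics/s2c.png',cv2.resize(p[180:380,180:400,::-1],None,fx=2.7,fy=2.7))
E
```

```text
10.15 [ 0.4871 -0.024   0.1713] xang 2.6088350538425367 z [ 0.002 -0.    -1.   ] gap 0.5538514080593456 0.0 F [-0.3  0.2 -0.6] M [0.01 0.07 0.02] q [-0.17  0.37  1.74 -0.    1.03 -1.21]
tool shift to goal [0.109  0.3037 0.0113] turn -0.6701649461574632
```

View pics/s2c.png

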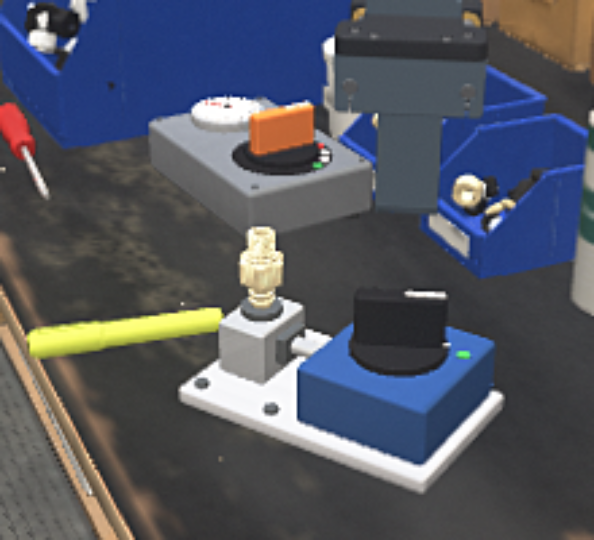

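The knob points at the green dot and the plunger has moved over, so the clamp is locked. Next is the dial.

servo_tool:
  motion:
    - [[0.0109, 0.0304, 0, 0, 0, 0], [0.0109, 0.0304, 0, 0, 0, 0], [0.0109, 0.0304, 0, 0, 0, 0], [0.0109, 0.0304, 0, 0, 0, 0], [0.0109, 0.0304, 0, 0, 0, 0], [0.0109, 0.0304, 0, 0, 0, 0], [0.0109, 0.0304, 0, 0, 0, 0], [0.0109, 0.0304, 0, 0, 0, 0], [0.0109, 0.0304, 0, 0, 0, 0], [0.0109, 0.0304, 0, 0, 0, 0], [0, 0, 0, 0, 0, 0]]

```text
time: 11.58
tcp_pos: [0.5468, 0.2949, 0.1687]
ee_rot: [-0.824, -3.031, 0.001]
contact_force: [0.6, -0.6, -0.3]
finger_gap: 0.549
grasp_force: 0.0
```

servo_tool:
  motion:
    - [[0, 0, 0, 0, 0, -0.13], [0, 0, 0, 0, 0, -0.13], [0, 0, 0, 0, 0, -0.13], [0, 0, 0, 0, 0, -0.13], [0, 0, 0, 0, 0, -0.13], [0, 0, 0, 0, 0, -0.02], [0, 0, 0, 0, 0, 0], [0, 0, 0, 0, 0, 0]]

```text
time: 12.58
tcp_pos: [0.5469, 0.2931, 0.1698]
ee_rot: [0.212, -3.134, 0.0]
contact_force: [0.0, 0.3, 1.5]
finger_gap: 0.551
grasp_force: 0.0
```

```bash
python3 st.py 0.547 0.2935 0.072 3.279
python3 - <<'E'
from h import *
p,d=snap('top','t2')
cv2.imwrite('pics/t2c.png',cv2.resize(p[205:310,220:425,::-1],None,fx=3.9,fy=3.9,interpolation=cv2.INTER_CUBIC))
E
```

```text
12.575 [0.5469 0.2931 0.1698] xang 3.276838560543705 z [-0. -0. -1.] gap 0.5511533280963327 0.0 F [0.  0.3 1.5] M [-0.06  0.03  0.03] q [ 0.4   0.54  1.42 -0.    1.18 -1.31]
tool shift to goal [-0.0001  0.0004  0.0978] turn -0.002161439456294989
```

View pics/t2c.png

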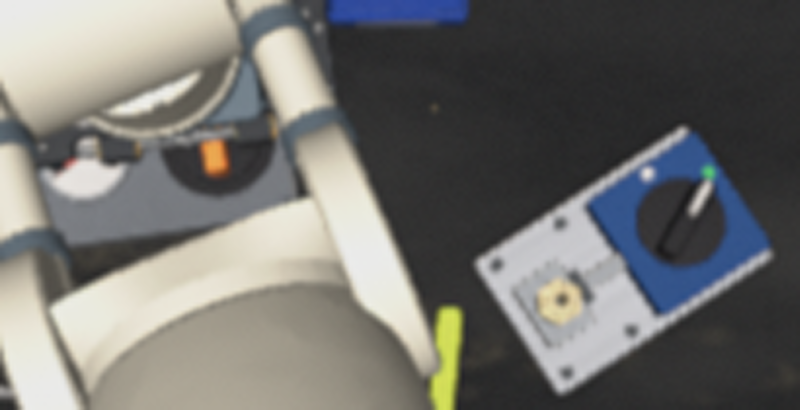

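The knob at (690,215) in the crop points at its green dot at (709,173). The dial is still at rest between the fingers. I'll go down and grip it.

servo_tool:
  motion:
    - [[0, 0, 0.01, 0, 0, 0], [0, 0, 0.02, 0, 0, 0], [0, 0, 0.02, 0, 0, 0], [0, 0, 0.02, 0, 0, 0], [0, 0, 0.015, 0, 0, 0], [0, 0, 0.01, 0, 0, 0], [0, 0, 0.002, 0, 0, 0], [0, 0, 0, 0, 0, 0]]

```text
time: 13.62
tcp_pos: [0.5473, 0.2934, 0.0732]
ee_rot: [-0.215, 3.134, 0.0]
contact_force: [0.2, 0.3, -0.3]
finger_gap: 0.547
grasp_force: 0.0
```

servo_tool:
  motion:
    - [[0, 0, 0, 0, 0, 0], [0, 0, 0, 0, 0, 0], [0, 0, 0, 0, 0, 0], [0, 0, 0, 0, 0, 0], [0, 0, 0, 0, 0, 0], [0, 0, 0, 0, 0, 0], [0, 0, 0, 0, 0, 0]]
  jaw: 0

```text
time: 14.5
tcp_pos: [0.5469, 0.2948, 0.0731]
ee_rot: [-0.215, 3.134, 0.003]
contact_force: [-2.4, 12.9, 0.3]
finger_gap: 0.154
grasp_force: 30.0
```

```bash
python3 st.py 0.547 0.2935 0.072 3.279
```

```text
14.5 [0.5469 0.2948 0.0731] xang 3.2787700495692094 z [ 0.     0.002 -1.   ] gap 0.1538192368656328 29.98398631811142 F [-2.4 12.9  0.3] M [ 2.13  0.49 -0.07] q [ 0.4   0.66  1.5   0.    0.98 -1.31]
tool shift to goal [ 0.0001 -0.0013  0.0011] turn -0.00022995043079054867
```

servo_tool:
  motion:
    - [[0, 0.001, 0, 0, 0, 0], [0, 0, 0, 0, 0, 0.06], [0, 0, 0, 0, 0, 0.08], [0, 0, 0, 0, 0, 0.08], [0, 0, 0, 0, 0, 0.08], [0, 0, 0, 0, 0, 0.08], [0, 0, 0, 0, 0, 0.08], [0, 0, 0, 0, 0, 0.08], [0, 0, 0, 0, 0, 0.08], [0, 0, 0, 0, 0, 0.08], [0, 0, 0, 0, 0, 0], [0, 0, 0, 0, 0, 0]]

```text
time: 16.0
tcp_pos: [0.5469, 0.2947, 0.0731]
ee_rot: [-0.869, -3.019, -0.001]
contact_force: [-3.3, 4.7, 2.5]
finger_gap: 0.15
grasp_force: 30.0
```

servo_tool:
  motion:
    - [[0, 0, 0, 0, 0, 0.08], [0, 0, 0, 0, 0, 0.08], [0, 0, 0, 0, 0, 0.08], [0, 0, 0, 0, 0, 0.08], [0, 0, 0, 0, 0, 0.08], [0, 0, 0, 0, 0, 0.06], [0, 0, 0, 0, 0, 0.04], [0, 0, 0, 0, 0, 0], [0, 0, 0, 0, 0, 0], [0, 0, 0, 0, 0, 0], [0, 0, 0, 0, 0, 0], [0, 0, 0, 0, 0, 0]]

```text
time: 17.5
tcp_pos: [0.5467, 0.2946, 0.0731]
ee_rot: [-1.589, -2.71, -0.0]
contact_force: [-3.2, 3.9, 4.5]
finger_gap: 0.15
grasp_force: 30.0
```

```bash
python3 st.py 0.547 0.2935 0.072 2.079
python3 - <<'E'
from h import *
p,d=snap('side','s3')
a=cv2.resize(p[200:290,220:340,::-1],None,fx=4,fy=4,interpolation=cv2.INTER_CUBIC)
p,d=snap('top','t3')
b=cv2.resize(p[215:260,250:310,::-1],None,fx=5,fy=5,interpolation=cv2.INTER_CUBIC)
b=cv2.copyMakeBorder(b,0,a.shape[0]-b.shape[0],0,0,cv2.BORDER_CONSTANT)
cv2.imwrite('pics/f3.png',np.hstack([a,b]))
E
```

```text
17.5 [0.5467 0.2946 0.0731] xang 2.0811598534043956 z [-0.  0. -1.] gap 0.1497515956413511 29.99297261238098 F [-3.2  3.9  4.5] M [0.66 0.62 0.09] q [ 0.4   0.66  1.5   0.    0.98 -0.11]
tool shift to goal [-0.0011 -0.0003  0.0011] turn 0.0021598534043953954
```

View pics/f3.png

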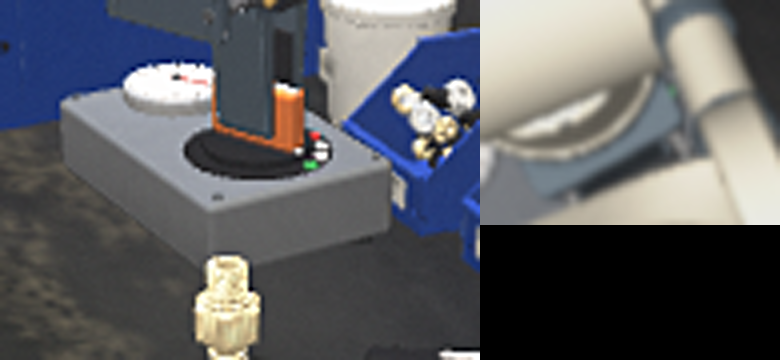

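The bar's pointer end (about (300,150) in the crop) is near the green dot (311,165). I'll check its angle by casting rays.

Run:
```python
from h import *
f=lambda a:np.array(a,float)/4+[220-.37,200-.37]
p=cv2.imread('pics/s3.png');hsv=cv2.cvtColor(p,cv2.COLOR_BGR2HSV)
m=cv2.inRange(hsv,(3,140,80),(20,255,255));m[:200]=0;m[290:]=0;m[:,:260]=0;m[:,310:]=0
ys,xs=np.nonzero(m);print(xs.min(),xs.max(),ys.min(),ys.max())
low=np.array([(x,ys[xs==x].max()+.5) for x in range(xs.min(),xs.max()+1) if (xs==x).any()]);print(low.tolist())
k=(low[:,0]>=274)&(low[:,0]<=292)
w=ray('side',low[k],.057);d=np.polyfit(w[:,1],w[:,0],1);print('front bottom edge',w.round(4).tolist())
print('edge angle', np.arctan2(-d[0],-1)%np.pi, 'expect',(0.137-1.2)%np.pi)
print('green',ray('side',f([(311,165)]),.0505),'red',ray('side',f([(316,136)]),.0505))
```

```text
273 295 200 237
[[273.0, 231.5], [274.0, 232.5], [275.0, 232.5], [276.0, 232.5], [277.0, 232.5], [278.0, 233.5], [279.0, 233.5], [280.0, 234.5], [281.0, 234.5], [282.0, 234.5], [283.0, 235.5], [284.0, 235.5], [285.0, 235.5], [286.0, 235.5], [287.0, 235.5], [288.0, 236.5], [289.0, 236.5], [290.0, 236.5], [291.0, 237.5], [292.0, 237.5], [293.0, 236.5], [294.0, 236.5], [295.0, 236.5]]
front bottom edge [[0.5292, 0.3128, 0.057], [0.5313, 0.3119, 0.057], [0.5334, 0.311, 0.057], [0.5354, 0.3102, 0.057], [0.5352, 0.304, 0.057], [0.5373, 0.3031, 0.057], [0.5371, 0.297, 0.057], [0.5391, 0.2961, 0.057], [0.5411, 0.2953, 0.057], [0.5409, 0.2892, 0.057], [0.543, 0.2884, 0.057], [0.545, 0.2875, 0.057], [0.547, 0.2867, 0.057], [0.549, 0.2858, 0.057], [0.5488, 0.2798, 0.057], [0.5508, 0.279, 0.057], [0.5528, 0.2781, 0.057], [0.5526, 0.2722, 0.057], [0.5546, 0.2713, 0.057]]
edge angle 2.629224460383569 expect 2.0785926535897934
green [[0.56399182 0.26344259 0.0505    ]] red [[0.58379726 0.29942245 0.0505    ]]
```

The edge runs from (0.529,0.313) to (0.555,0.271), which is −1.02 rad against −1.06 expected. (My script printed the wrong arctangent.) The dial is therefore at about 1.2 rad, on green. I'll hand in while still holding it.

```bash
python3 -c "
from plant import *
print(close_job())"
```

```text
the job is handed in; nothing more can be done
None
```

I handed the job in at about 17.6 s, with the clamp locked on its green mark and the robot still holding the dial on green (measured at about 1.16–1.2 rad, 30 N grip); hand-in returned no verdict.

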